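# Seat the rocking lid on the topping boxes

## Task

One of the four wooden lids on the topping boxes is not sitting in its box: go along the row from left to right and press down on each lid with the fingertips to feel which one rocks. Push that lid square with the fingertips until it drops into its box and lies flat on the rim; leave the other three seated, do not pick up or lift any lid off, and do not disturb the things standing around.

Things in the scene. Friction and masses are not known exactly. Their poses are not given: they have to be found in the camera images.
- tray: shallow aluminium tray, 170 (x) x 530 (y) mm, rim 9 mm high, fixed; the four boxes stand on it in a row along y, 115 mm apart within each pair, 175 mm across the gap in the middle, each perhaps slightly turned. Origin: centre of its underside; y points to the robot's left along the row.
- box_a: white stoneware box, one of four alike, in any place of the row, too heavy to shift. 116 (x) x 92 (y) x 70 mm, walls 8 mm: its opening is 100 x 76 mm, its rim 70 mm above its underside. Origin: centre of the underside, 3 mm above the worktop; x along its long side, z up.
- box_b: white stoneware box, one of four alike, in any place of the row, too heavy to shift. 116 (x) x 92 (y) x 70 mm, walls 8 mm: its opening is 100 x 76 mm, its rim 70 mm above its underside. Origin: centre of the underside, 3 mm above the worktop; x along its long side, z up.
- box_c: white stoneware box, one of four alike, in any place of the row, too heavy to shift. 116 (x) x 92 (y) x 70 mm, walls 8 mm: its opening is 100 x 76 mm, its rim 70 mm above its underside. Origin: centre of the underside, 3 mm above the worktop; x along its long side, z up.
- box_d: white stoneware box, one of four alike, in any place of the row, too heavy to shift. 116 (x) x 92 (y) x 70 mm, walls 8 mm: its opening is 100 x 76 mm, its rim 70 mm above its underside. Origin: centre of the underside, 3 mm above the worktop; x along its long side, z up.
- lid_a: loose beech lid of box_a, four alike, about 160 g. Plate 114 (x) x 90 (y) x 6 mm; on its middle a bar handle 66 mm long (x), 16 wide, 20 high; underneath two battens 80 mm long (x), 9 wide, 5 deep, outer faces 35.5 mm from the centre line. Origin: centre of the plate's underside; x along the handle, z up. Seated, its origin is 70 mm above box_a's and it gives nowhere.
- lid_b: loose beech lid of box_b, four alike, about 160 g. Plate 114 (x) x 90 (y) x 6 mm; on its middle a bar handle 66 mm long (x), 16 wide, 20 high; underneath two battens 80 mm long (x), 9 wide, 5 deep, outer faces 35.5 mm from the centre line. Origin: centre of the plate's underside; x along the handle, z up. Seated, its origin is 70 mm above box_b's and it gives nowhere.
- lid_c: loose beech lid of box_c, four alike, about 160 g. Plate 114 (x) x 90 (y) x 6 mm; on its middle a bar handle 66 mm long (x), 16 wide, 20 high; underneath two battens 80 mm long (x), 9 wide, 5 deep, outer faces 35.5 mm from the centre line. Origin: centre of the plate's underside; x along the handle, z up. Seated, its origin is 70 mm above box_c's and it gives nowhere.
- lid_d: loose beech lid of box_d, four alike, about 160 g. Plate 114 (x) x 90 (y) x 6 mm; on its middle a bar handle 66 mm long (x), 16 wide, 20 high; underneath two battens 80 mm long (x), 9 wide, 5 deep, outer faces 35.5 mm from the centre line. Origin: centre of the plate's underside; x along the handle, z up. Seated, its origin is 70 mm above box_d's and it gives nowhere.
- rim_a (a point): centre of box_a's opening at rim height; axes as the box's. Seated battens lie between the long walls, 2.5 mm to spare a side (10 mm at the ends). A lid turned askew (8 to 10 degrees) rides 5 mm high, roughly level, on two diagonally opposite batten ends and rocks about them: pressed at one of the other two corners it dips 3 to 5 mm, at those two it is firm. Turned square, it drops in.
- rim_b (a point): centre of box_b's opening at rim height; axes as the box's. Seated battens lie between the long walls, 2.5 mm to spare a side (10 mm at the ends). A lid turned askew (8 to 10 degrees) rides 5 mm high, roughly level, on two diagonally opposite batten ends and rocks about them: pressed at one of the other two corners it dips 3 to 5 mm, at those two it is firm. Turned square, it drops in.
- rim_c (a point): centre of box_c's opening at rim height; axes as the box's. Seated battens lie between the long walls, 2.5 mm to spare a side (10 mm at the ends). A lid turned askew (8 to 10 degrees) rides 5 mm high, roughly level, on two diagonally opposite batten ends and rocks about them: pressed at one of the other two corners it dips 3 to 5 mm, at those two it is firm. Turned square, it drops in.
- rim_d (a point): centre of box_d's opening at rim height; axes as the box's. Seated battens lie between the long walls, 2.5 mm to spare a side (10 mm at the ends). A lid turned askew (8 to 10 degrees) rides 5 mm high, roughly level, on two diagonally opposite batten ends and rocks about them: pressed at one of the other two corners it dips 3 to 5 mm, at those two it is firm. Turned square, it drops in.
- honey_jar: jar of honey with a metal cap, 71 mm across, 110 mm high; a bystander, to be left where it is. Origin: centre of its underside.
- jam_jar: jar of red jam, 72 mm across, 102 mm high; a bystander, to be left where it is. Origin: centre of its underside.
- sugar_shaker: small glass shaker with a metal top, 44 mm across, 90 mm high, standing on the tray in the middle gap; a bystander, to be left where it is. Origin: centre of its underside.
- mug: white mug, 92 mm across (127 with the handle), 95 mm high; a bystander, to be left where it is. Origin: centre of its underside.
- kaiser_a: round bread roll, 98 x 92 x 66 mm; a bystander, to be left where it is. Origin: centre of its underside.
- marker: black and white marker pen lying down, 135 x 17 x 16 mm; a bystander, to be left where it is. Origin: centre of its underside.
- bench_scraper: steel dough scraper with a dark grip, lying flat, 92 x 112 x 19 mm; a bystander, to be left where it is. Origin: centre of its underside.
Mind the look-alikes: they are no part of the job. Leave any pink look-alike of the box_b alone.

How it is judged:
By the outcome, as a careful person would: the job done as asked, in the order asked, and still so for the second after the job is handed in, with the robot touching nothing.
It also fails if it takes over 72 s, if anything falls off the work surface, if the arm or the gripper's body presses on something with over 40 N, if the wrist force passes 120 N, or if a joint passes its speed limit or range.

## Robot

A 6-joint arm with a two-finger parallel gripper is mounted at the origin on a cart in front of the work surface, level with it; the furniture and walls round the work are solid. World frame = base frame: x ahead of the robot, y to its left, z up, the work surface at z = 0. Lengths are in m, angles in degrees, forces in N, time in s.
With the tool pointing down it reaches from about 0.4 to 0.825 m from the base axis. Payload 7 kg.
Tool frame: the origin (TCP) lies between the finger pads; the fingertips stand 25 mm ahead of it and the grasp point (between the pads) lies 6 mm ahead of it; z points along the fingers, y is the line along which they close (so a half turn about z gives the same grasp; the last joint's range is limited). The gripper opens to 88 mm and grips with 3 to 60 N. Pads are 19 mm wide; open, the fingers measure 130 mm over their backs; the gripper's body (78 mm by 193 mm) begins 47 mm behind the grasp point.
Start: joints at [-57.691, 20.546, 0.682, 0, -70.136, -16.507], TCP at [0.184, -0.649, 0.252] pointing down, gripper open.
Joint ranges: [-176.03, 176.03], [-82.01, 121.73], [-58.28, 71.71], [-173.87, 95.51], [-174.79, -0.11], [-173.66, 173.66]. Speed limits (degrees/s): [136.94, 136.94, 172.46, 180, 180, 180].

## Interface

Orientations are given as [roll, pitch, yaw] about the fixed x, y, z axes, in that order (R = Rz(yaw) Ry(pitch) Rx(roll)).
In Python, from plant import r gives the robot as it stands.
- The arm moves only by the shell command python3 -m crank 'ROWS' [FORCE]. ROWS is JSON, a list of rows, each a list of 3 entries, a list of its own where there are three numbers: the turn, a rotation vector about the tool's x, y, z in degrees, then the shift along the tool's x, y, z in cm, then the closure, from -1 (fully open) to 1 (shut). In form: [[[wx, wy, wz], [dx, dy, dz], fingers], ...]. A call has 1 to 8 rows; each row shifts and turns the commanded pose from where the row before left it, along the tool's axes as they then stand; what a row does not reach is not made up. A row lasts 1/10 s, in which the tool goes at most 50 mm and 8.59 degrees, less where a joint would pass 70% of its speed; a pose out of reach is approached as far as the arm can. A call with a gripper value outside its range is refused whole. The fingers move at their own pace and stop on an object; FORCE is the grip in N (left out, the last holds). Time passes only in rows, so rows that do not move let the fingers close. It gives the time, the measured TCP pose, the force, the opening and the grip force at its end, in the units of the state.
- r.get_state(): the state, without advancing time (a new reading comes with each control period).
- r.capture(name): name is "scene" or "top" or "wrist"; returns a dict with "color" (384x512x3 uint8, red, green, blue), "range_z" (384x512 float32, m along the optical axis (not along the pixel's ray), 0 where there is no reading), "intrinsics" (3x3 intrinsics, pixels), "k1" (the pictures are not rectified: a ray, as slopes to the right and down, at radius r is drawn at 1 + k1 r^2 times it, then the intrinsics apply), "world_from_camera" (4x4, takes a point from camera to world coordinates); the wrist camera has in their place "hand_eye" (4x4, takes a point from camera to tool coordinates, whose origin is the TCP and whose axes are the flange's). Camera axes: x right, y down, z forward; pixel columns grow to the right and rows downward; lengths in m; the calibration is good to about 2 mm. A picture is of the moment at which its call begins: read the wrist's pose just before it.
- r.close_job(): hands the job in; it is judged then, once.
The state is a dict: "time_s": time; "joints": joint angles; "qd": joint speeds; "joint_torque": joint torques, N m; "tcp_pos": TCP position; "eef_rot": TCP orientation; "contact_force": force on the tool from outside, world axes, zero at the start; "moment": the same for the moment, N m; "gripper_width": finger opening in m; "gripper_force": force on a finger pad.
Only numpy, scipy, OpenCV 4.12 (cv2) and the standard library are available. Lean on these libraries where they do the work, as an engineer would, in place of code of your own. Each camera call takes 0.05 s, during which the arm holds its last target. There are 200 camera calls.

## Working session

There is one attempt and no reset: what is moved stays moved. The work goes in short steps, Python scripts to look and compute and a shell command to move; the robot and the scene stay as the last step left them, time stands still between calls to the robot, and variables do not carry over. Pictures are saved under pics/ and viewed, at most 10 in all, crops included, and the job is handed in when it is done.

```bash
ls; mkdir -p pics; cat > h.py <<'E'
import numpy as np, cv2
from plant import r
from scipy.spatial.transform import Rotation as R
def cloud(c, T):
    K=np.array(c["intrinsics"]);h,w=c["range_z"].shape
    u,v=np.meshgrid(np.arange(w),np.arange(h))
    p=cv2.undistortPoints(np.stack([u,v],-1).reshape(-1,1,2).astype(float),K,np.array([c["k1"],0,0,0.])).reshape(h,w,2)
    z=c["range_z"]; P=np.dstack([p[...,0]*z,p[...,1]*z,z])
    T=np.array(T); P=P@T[:3,:3].T+T[:3,3]; P[z==0]=np.nan
    return P
def save(n,c): cv2.imwrite(f"pics/{n}.png",c["color"][...,::-1])
E
python3 - <<'E'
from h import *
s=r.get_state(); print(s)
c=r.capture("top");save("top",c);P=cloud(c,c["world_from_camera"]);np.save("top.npy",P)
d=r.capture("scene");save("scene",d);Q=cloud(d,d["world_from_camera"]);np.save("scene.npy",Q)
print(np.array(c["world_from_camera"]),np.array(d["world_from_camera"]))
E
```

```text
pics
{'time_s': 0.0, 'joints': array([-5.76889982e+01,  2.05921807e+01,  6.33099182e-01, -2.09466303e-02,
       -7.01354772e+01, -1.65061368e+01]), 'qd': array([-0.06710522,  0.04185569, -0.01607926,  0.07849186, -0.01179975,
       -0.00348717]), 'joint_torque': array([ 9.37901241e-04, -5.82718241e+01,  2.93059838e+01,  6.99734196e+00,
        6.71107948e-03, -2.29008247e-04]), 'tcp_pos': array([ 0.1836926 , -0.64905256,  0.25060651]), 'eef_rot': array([ 1.79903743e+02, -7.98905323e-03, -1.64202262e+02]), 'contact_force': array([ 0.12467882,  0.33030514, -0.54472212]), 'moment': array([0.03802409, 0.05749372, 0.03566662]), 'gripper_force': 0.0, 'gripper_width': 0.08750010133182547}
[[ 0.01030936 -0.98540638  0.16990579  0.26023378]
 [-0.99988871 -0.00832643  0.01237915 -0.04716826]
 [-0.01078379 -0.1700145  -0.98538255  1.65676536]
 [ 0.          0.          0.          1.        ]] [[ 0.46014034 -0.53408656  0.70924073 -0.57350963]
 [-0.88779444 -0.28540821  0.36105843 -0.62127542]
 [ 0.00958667 -0.79579753 -0.6054869   1.05291427]
 [ 0.          0.          0.          1.        ]]
```

View pics/top.png

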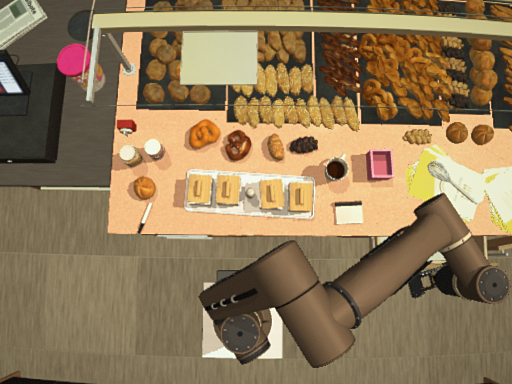

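View pics/scene.png

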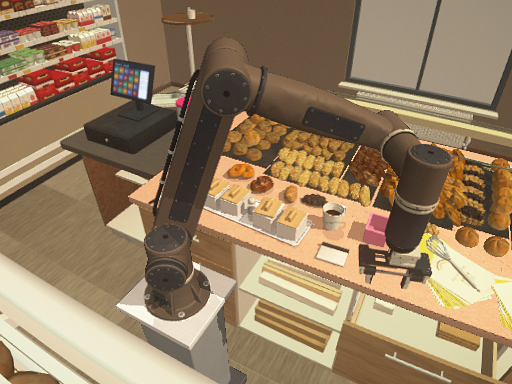

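The top view shows the tray at px (187–313, 172–217), with lids near (200,190), (228,189), (271,193) and (300,196) and the shaker at (250,192). The pink box at (380,165) is the look-alike.

```bash
python3 - <<'E'
from h import *
P=np.load("top.npy");np.set_printoptions(precision=4,suppress=True)
for n,(u,v) in dict(l1=(200,190),l2=(228,189),sh=(250,192),l3=(271,193),l4=(300,196),mug=(337,168),scr=(349,213),glass=(220,60),beam=(300,20),jam=(131,156),hon=(153,149),roll=(145,187),table=(250,225)).items(): print(n,P[v,u])
Z=P[...,2]
img=cv2.imread("pics/top.png")
for u in (200,228,271,300):
    s=np.s_[170:215,u-16:u+17]; q=P[s].reshape(-1,3); 
    pl=q[(q[:,2]>.070)&(q[:,2]<.09)]; ha=q[(q[:,2]>.092)&(q[:,2]<.112)]
    for t in (pl,ha):
        rc=cv2.minAreaRect((t[:,:2]*1000).astype(np.float32)); d=t[:,:2]-t[:,:2].mean(0); w,V=np.linalg.eigh(d.T@d)
        print(u,len(t),np.median(t[:,2]),rc,'pca',np.degrees(np.arctan2(V[1,1],V[0,1]))%180,t.mean(0))
m=(Z>.01)&(Z<.2)
cv2.imwrite("pics/crop.png",cv2.resize(img[165:225,180:320],None,fx=5.7,fy=5.7,interpolation=cv2.INTER_CUBIC))
E
```

```text
l1 [0.5146 0.1707 0.078 ]
l2 [0.5161 0.0577 0.0992]
sh [ 0.5064 -0.0285  0.0901]
l3 [ 0.5003 -0.1103  0.1082]
l4 [ 0.4904 -0.2237  0.1015]
mug [ 0.6129 -0.3808  0.059 ]
scr [ 0.4339 -0.434   0.0185]
glass [0.9132 0.0749 0.3929]
beam [ 1.0769 -0.2024  0.3824]
jam [0.6447 0.449  0.11  ]
hon [0.6757 0.3629 0.1025]
roll [0.5287 0.4    0.0545]
table [ 0.3841 -0.0287 -0.0093]
200 602 0.07910697277971523 ((520.4447631835938, 163.43341064453125), (117.6423568725586, 115.9403076171875), 88.81763458251953) pca 2.9977673184418165 [0.5192 0.1722 0.0793]
200 68 0.09900022491337279 ((523.9027099609375, 177.15089416503906), (16.476646423339844, 63.81168746948242), 87.42157745361328) pca 175.90046384640345 [0.5246 0.1763 0.099 ]
228 607 0.07937173746353943 ((522.7298583984375, 63.08378982543945), (95.31912994384766, 117.9365005493164), 89.72571563720703) pca 179.29912673151247 [0.5211 0.0624 0.0794]
228 64 0.09979037683466929 ((522.579833984375, 61.9200325012207), (61.372440338134766, 15.775643348693848), 0.20606152713298798) pca 175.82778026363292 [0.5215 0.0619 0.0997]
271 597 0.08399004048427461 ((505.8132629394531, -111.03248596191406), (121.9438705444336, 102.01671600341797), 0.4865501821041107) pca 179.60426933628253 [ 0.5046 -0.1114  0.0832]
271 82 0.10200109374779776 ((501.1190490722656, -108.52586364746094), (106.37519836425781, 80.20803833007812), 5.469736099243164) pca 7.749919549552175 [ 0.5047 -0.1113  0.1016]
300 615 0.07932973069565352 ((497.6403503417969, -219.6375274658203), (111.71849060058594, 119.92369079589844), 88.18463134765625) pca 178.43163972277347 [ 0.4963 -0.2271  0.0793]
300 70 0.09810265266650453 ((494.8426208496094, -228.16802978515625), (16.6376953125, 63.44667434692383), 89.18647003173828) pca 177.21273388996528 [ 0.496  -0.2276  0.0982]
```

View pics/crop.png

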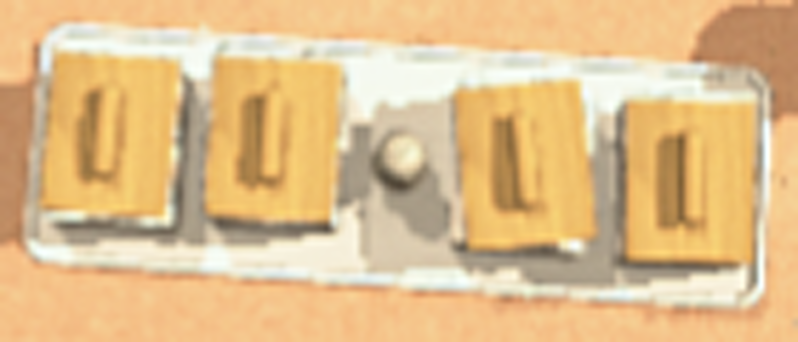

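The third lid from the left, at y≈-0.11, sits about 5 mm higher and is turned by about +8°. The other three look seated. I'll move in, look with the wrist camera, and then press in order.

```bash
python3 -m crank '[[[0,0,7],[0,4,0],1],[[0,0,7],[0,4,0],1],[[0,0,6],[0,4,0],1],[[0,0,0],[-2.9,3.9,0],1],[[0,0,0],[-2.9,3.9,0],1],[[0,0,0],[-2.9,3.9,0],1],[[0,0,0],[-2.9,3.9,0],1],[[0,0,0],[-2.9,3.9,0],1]]'
python3 -c "
from h import *
c=r.capture('wrist');print(np.array(c['hand_eye']).round(3),np.array(c['intrinsics']),r.get_state()['tcp_pos'])"
```

```text
time_s: 0.9
tcp_pos: [0.3251, -0.3459, 0.2516]
eef_rot: [180.0, 0.0, 175.8]
contact_force: [1.7, -0.3, 0.4]
gripper_width: 0.0291
gripper_force: 0.0
[[ 0.    -0.968 -0.252  0.067]
 [ 1.     0.     0.    -0.001]
 [-0.    -0.252  0.968 -0.132]
 [ 0.     0.     0.     1.   ]] [[266.08382991   0.         253.97223398]
 [  0.         266.08382991 193.68362876]
 [  0.           0.           1.        ]] [ 0.3288797  -0.3422654   0.25173303]
```

```bash
cat >> h.py <<'E'
def wrist(n):
    s=r.get_state(); c=r.capture("wrist"); save(n,c)
    T=np.eye(4);T[:3,:3]=R.from_euler('xyz',s['eef_rot'],degrees=True).as_matrix();T[:3,3]=s['tcp_pos']
    T=T@np.array(c["hand_eye"]); P=cloud(c,T); np.save(n+".npy",P); return c,P
E
python3 -m crank '[[[0,0,0],[-2.6,3.6,0],1],[[0,0,0],[-2.6,3.6,0],1],[[0,0,0],[-2.6,3.6,0],1],[[0,0,0],[-2.6,3.6,0],1],[[0,0,0],[-2.6,3.6,0],1],[[0,0,0],[0,0,0],1],[[0,0,0],[0,0,0],1]]'
python3 -c "
from h import *
wrist('w1')"
python3 -m crank '[[[0,0,0],[0.35,4.8,0],1],[[0,0,0],[0.35,4.8,0],1],[[0,0,0],[0.35,4.8,0],1],[[0,0,0],[0.35,4.8,0],1],[[0,0,0],[0.35,4.8,0],1],[[0,0,0],[0.35,4.8,0],1],[[0,0,0],[0,0,0],1],[[0,0,0],[0,0,0],1]]'
python3 -c "
from h import *
wrist('w2')
from scipy.ndimage import label
np.set_printoptions(precision=4,suppress=True)
for n,ys in (('w2',(.176,.062)),('w1',(-.111,-.227))):
    P=np.load(n+'.npy');print(n)
    for y in ys:
        m=(abs(P[...,1]-y)<.062)&(abs(P[...,0]-.51)<.09)
        for lo,hi in ((.076,.091),(.094,.112)):
            k,_=label(m&(P[...,2]>lo)&(P[...,2]<hi)); 
            t=P[k==np.bincount(k.ravel())[1:].argmax()+1]
            rc=cv2.minAreaRect((t[:,:2]*1000).astype(np.float32)); print(y,len(t),np.median(t[:,2]).round(4),np.round(np.r_[rc[0],rc[1],rc[2]],1))
"
```

```text
time_s: 1.65
tcp_pos: [0.4674, -0.1767, 0.251]
eef_rot: [180.0, -0.1, 175.9]
contact_force: [-0.9, -0.5, 0.4]
gripper_width: 0.0002
gripper_force: 0.0
time_s: 2.5
tcp_pos: [0.467, 0.111, 0.2514]
eef_rot: [-180.0, -0.0, 175.9]
contact_force: [0.8, -0.5, -0.9]
gripper_width: 0.0003
gripper_force: 0.0
w2
0.176 2485 0.0779 [485.  177.9  90.9  42.8  86.4]
0.176 135 0.097 [493.8 177.6  14.9  12.   88.6]
0.062 2207 0.0778 [488.6  61.9  89.7  53.3  87.7]
0.062 59 0.0965 [489.   61.9  14.8   5.9  85.6]
w1
-0.111 3549 0.0829 [ 478.  -116.2   66.6   90.8    5.3]
-0.111 394 0.1019 [ 484.  -114.9   30.7   16.     6.1]
-0.227 3632 0.0779 [ 475.6 -229.1   89.8   82.1   88.9]
-0.227 373 0.0973 [ 475.5 -228.9   15.3   32.8   89.4]
```

View pics/w1.png

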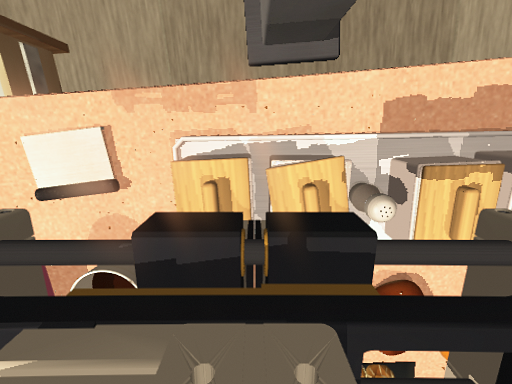

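The near ends of the lids and their heights agree with the top view: the 3rd lid from the left is 5 mm high and turned about +5.5°. Now I'll press lid 1 at its near-left corner.

```bash
python3 -m crank '[[[0,0,0],[-0.15,4.8,0],1],[[0,0,0],[-0.15,4.8,0],1],[[0,0,0],[0,0,4.3],1],[[0,0,0],[0,0,4.3],1],[[0,0,0],[0,0,4.3],1],[[0,0,0],[0,0,1],1],[[0,0,0],[0,0,0.4],1],[[0,0,0],[0,0,0],1]]'
python3 -m crank '[[[0,0,0],[0,0,0.1],1],[[0,0,0],[0,0,0.1],1],[[0,0,0],[0,0,0.1],1],[[0,0,0],[0,0,0.1],1],[[0,0,0],[0,0,0],1]]'
```

```text
time_s: 3.35
tcp_pos: [0.4784, 0.2063, 0.1098]
eef_rot: [180.0, 0.1, 175.7]
contact_force: [0.7, 1.2, 1.2]
gripper_width: 0.0006
gripper_force: 0.0
time_s: 3.85
tcp_pos: [0.4774, 0.2068, 0.1047]
eef_rot: [180.0, 0.0, 175.8]
contact_force: [-0.6, 0.2, 0.2]
gripper_width: 0.0008
gripper_force: 0.0
```

```bash
for i in 1; do python3 -m crank '[[[0,0,0],[0,0,0.1],1],[[0,0,0],[0,0,0],1]]'; python3 -m crank '[[[0,0,0],[0,0,0.1],1],[[0,0,0],[0,0,0],1]]'; done
```

```text
time_s: 4.05
tcp_pos: [0.4775, 0.2068, 0.1043]
eef_rot: [180.0, 0.0, 175.8]
contact_force: [-4.4, -0.2, 8.1]
gripper_width: 0.0004
gripper_force: 4.1
time_s: 4.25
tcp_pos: [0.4775, 0.2068, 0.1042]
eef_rot: [180.0, 0.0, 175.9]
contact_force: [-7.1, -2.0, 17.3]
gripper_width: 0.0006
gripper_force: 9.0
```

```bash
python3 -m crank '[[[0,0,0],[0,0,-2.5],1],[[0,0,0],[0,-2.8,0],1],[[0,0,0],[0,-2.8,0],1],[[0,0,0],[0,0,1.8],1],[[0,0,0],[0,0,0.4],1],[[0,0,0],[0,0,0],1]]'
python3 -m crank '[[[0,0,0],[0,0,0.1],1],[[0,0,0],[0,0,0],1]]'; python3 -m crank '[[[0,0,0],[0,0,0.1],1],[[0,0,0],[0,0,0.1],1],[[0,0,0],[0,0,0],1]]'
```

```text
time_s: 4.85
tcp_pos: [0.4731, 0.1507, 0.1052]
eef_rot: [-179.9, -0.1, 175.8]
contact_force: [-0.1, -0.3, 0.2]
gripper_width: 0.0003
gripper_force: 0.0
time_s: 5.05
tcp_pos: [0.4735, 0.1514, 0.1048]
eef_rot: [180.0, 0.0, 175.8]
contact_force: [0.3, -0.5, 0.4]
gripper_width: 0.0004
gripper_force: 0.0
time_s: 5.35
tcp_pos: [0.4736, 0.1514, 0.1042]
eef_rot: [180.0, 0.1, 175.9]
contact_force: [-6.2, 0.7, 16.6]
gripper_width: 0.0006
gripper_force: 8.2
```

Lid 1 is firm at both corners, with contact at 0.1043 and 17 N. Next is lid 2.

```bash
python3 -m crank '[[[0,0,0],[0,0,-2.5],1],[[0,0,0],[-0.3,-3,0],1],[[0,0,0],[-0.3,-3,0],1],[[0,0,0],[0,0,1.8],1],[[0,0,0],[0,0,0.4],1],[[0,0,0],[0,0,0],1]]'
python3 -m crank '[[[0,0,0],[0,0,0.1],1],[[0,0,0],[0,0,0],1]]'; python3 -m crank '[[[0,0,0],[0,0,0.1],1],[[0,0,0],[0,0,0.1],1],[[0,0,0],[0,0,0],1]]'
python3 -m crank '[[[0,0,0],[0,0,-2.5],1],[[0,0,0],[0,-2.8,0],1],[[0,0,0],[0,-2.8,0],1],[[0,0,0],[0,0,1.8],1],[[0,0,0],[0,0,0.4],1],[[0,0,0],[0,0,0],1]]'
python3 -m crank '[[[0,0,0],[0,0,0.1],1],[[0,0,0],[0,0,0],1]]'; python3 -m crank '[[[0,0,0],[0,0,0.1],1],[[0,0,0],[0,0,0.1],1],[[0,0,0],[0,0,0],1]]'
```

```text
time_s: 5.95
tcp_pos: [0.4746, 0.0906, 0.1052]
eef_rot: [-180.0, -0.1, 175.8]
contact_force: [0.3, 0.1, -0.0]
gripper_width: 0.0008
gripper_force: 0.0
time_s: 6.15
tcp_pos: [0.4752, 0.0912, 0.1049]
eef_rot: [180.0, 0.0, 175.9]
contact_force: [0.2, -0.1, -0.1]
gripper_width: 0.0001
gripper_force: 0.0
time_s: 6.45
tcp_pos: [0.4752, 0.0911, 0.1042]
eef_rot: [180.0, 0.1, 175.9]
contact_force: [-6.3, 0.9, 17.0]
gripper_width: 0.0003
gripper_force: 8.4
time_s: 7.05
tcp_pos: [0.4705, 0.0347, 0.1052]
eef_rot: [-180.0, -0.1, 175.8]
contact_force: [0.3, 0.3, 0.1]
gripper_width: 0.0005
gripper_force: 0.0
time_s: 7.25
tcp_pos: [0.4711, 0.0352, 0.1049]
eef_rot: [180.0, 0.0, 175.8]
contact_force: [0.6, 0.2, -0.1]
gripper_width: 0.0006
gripper_force: 0.0
time_s: 7.55
tcp_pos: [0.4713, 0.0352, 0.1042]
eef_rot: [180.0, 0.1, 175.9]
contact_force: [-7.0, 1.0, 17.1]
gripper_width: 0.0008
gripper_force: 8.7
```

Lid 2 is firm too. Next is lid 3, starting at its near-left corner.

```bash
python3 -m crank '[[[0,0,0],[0,0,-4],1],[[0,0,0],[0.25,-4.2,0],1],[[0,0,0],[0.25,-4.2,0],1],[[0,0,0],[0.25,-4.1,0],1],[[0,0,0],[0,0,2.4],1],[[0,0,0],[0,0,0.6],1],[[0,0,0],[0,0,0],1]]'
for i in 1; do python3 -m crank '[[[0,0,0],[0,0,0.1],1],[[0,0,0],[0,0,0.1],1],[[0,0,0],[0,0,0],1]]'; python3 -m crank '[[[0,0,0],[0,0,0.1],1],[[0,0,0],[0,0,0.1],1],[[0,0,0],[0,0,0],1]]'; python3 -m crank '[[[0,0,0],[0,0,0.1],1],[[0,0,0],[0,0,0.1],1],[[0,0,0],[0,0,0],1]]'; done
```

```text
time_s: 8.25
tcp_pos: [0.4536, -0.0893, 0.112]
eef_rot: [-180.0, -0.1, 175.8]
contact_force: [0.4, 0.9, 0.7]
gripper_width: 0.0005
gripper_force: 0.0
time_s: 8.55
tcp_pos: [0.4546, -0.0888, 0.111]
eef_rot: [180.0, 0.0, 175.9]
contact_force: [-1.1, -0.0, 0.3]
gripper_width: 0.0005
gripper_force: 0.0
time_s: 8.85
tcp_pos: [0.4542, -0.0893, 0.1085]
eef_rot: [180.0, 0.0, 175.8]
contact_force: [-0.4, 0.4, 0.7]
gripper_width: 0.0005
gripper_force: 0.1
time_s: 9.15
tcp_pos: [0.4541, -0.0894, 0.1064]
eef_rot: [-180.0, -0.0, 175.8]
contact_force: [1.0, -0.4, -0.9]
gripper_width: 0.0007
gripper_force: 0.1
```

```bash
python3 -m crank '[[[0,0,0],[0,0,0.1],1],[[0,0,0],[0,0,0.1],1],[[0,0,0],[0,0,0],1]]'; python3 -m crank '[[[0,0,0],[0,0,0.1],1],[[0,0,0],[0,0,0],1]]'
```

```text
time_s: 9.45
tcp_pos: [0.4543, -0.0895, 0.1055]
eef_rot: [-180.0, 0.0, 175.8]
contact_force: [-5.2, 2.6, 13.1]
gripper_width: 0.0004
gripper_force: 6.7
time_s: 9.65
tcp_pos: [0.4543, -0.0895, 0.1053]
eef_rot: [-180.0, 0.0, 175.8]
contact_force: [-8.1, 4.1, 23.9]
gripper_width: 0.0001
gripper_force: 11.9
```

Lid 3 rocks: the corner dips about 3.5 mm before it goes firm. I'll check its other near corner, then lid 4.

```bash
python3 -m crank '[[[0,0,0],[0,0,-3],1],[[0,0,0],[-0.5,-2.8,0],1],[[0,0,0],[-0.5,-2.8,0],1],[[0,0,0],[0,0,1.6],1],[[0,0,0],[0,0,0.5],1],[[0,0,0],[0,0,0],1]]'
python3 -m crank '[[[0,0,0],[0,0,0.1],1],[[0,0,0],[0,0,0.1],1],[[0,0,0],[0,0,0],1]]';  python3 -m crank '[[[0,0,0],[0,0,0.1],1],[[0,0,0],[0,0,0.1],1],[[0,0,0],[0,0,0],1]]'
```

```text
time_s: 10.25
tcp_pos: [0.4592, -0.146, 0.1118]
eef_rot: [-180.0, -0.1, 175.8]
contact_force: [-0.1, 0.6, 1.5]
gripper_width: 0.0003
gripper_force: 0.0
time_s: 10.55
tcp_pos: [0.4602, -0.1457, 0.1108]
eef_rot: [180.0, 0.0, 175.8]
contact_force: [-0.2, -0.1, 1.1]
gripper_width: 0.0008
gripper_force: 0.0
time_s: 10.85
tcp_pos: [0.4602, -0.1458, 0.1091]
eef_rot: [180.0, 0.0, 175.8]
contact_force: [-2.6, 2.0, 6.4]
gripper_width: 0.0007
gripper_force: 3.3
```

Firm at 0.109, so it is riding 5 mm high. Now lid 4.

```bash
python3 -m crank '[[[0,0,0],[0,0,-2.5],1],[[0,0,0],[0.35,-2.7,0],1],[[0,0,0],[0.35,-2.7,0],1],[[0,0,0],[0,0,2.2],1],[[0,0,0],[0,0,0.5],1],[[0,0,0],[0,0,0],1]]'
python3 -m crank '[[[0,0,0],[0,0,0.1],1],[[0,0,0],[0,0,0],1]]'; python3 -m crank '[[[0,0,0],[0,0,0.1],1],[[0,0,0],[0,0,0.1],1],[[0,0,0],[0,0,0],1]]'
python3 -m crank '[[[0,0,0],[0,0,-2.5],1],[[0,0,0],[-0.1,-2.8,0],1],[[0,0,0],[-0.1,-2.8,0],1],[[0,0,0],[0,0,1.8],1],[[0,0,0],[0,0,0.4],1],[[0,0,0],[0,0,0],1]]'
python3 -m crank '[[[0,0,0],[0,0,0.1],1],[[0,0,0],[0,0,0],1]]'; python3 -m crank '[[[0,0,0],[0,0,0.1],1],[[0,0,0],[0,0,0.1],1],[[0,0,0],[0,0,0],1]]'
```

```text
time_s: 11.45
tcp_pos: [0.4484, -0.1992, 0.1058]
eef_rot: [-180.0, -0.1, 175.8]
contact_force: [-0.4, 0.0, -0.2]
gripper_width: 0.0006
gripper_force: 0.0
time_s: 11.65
tcp_pos: [0.4496, -0.199, 0.1061]
eef_rot: [-180.0, 0.0, 175.9]
contact_force: [0.3, -0.5, -0.4]
gripper_width: 0.0008
gripper_force: 0.0
time_s: 11.95
tcp_pos: [0.4495, -0.1992, 0.1043]
eef_rot: [-180.0, 0.1, 175.8]
contact_force: [-1.5, 2.0, 6.1]
gripper_width: 0.0006
gripper_force: 3.2
time_s: 12.55
tcp_pos: [0.4463, -0.2551, 0.106]
eef_rot: [180.0, -0.1, 175.8]
contact_force: [-0.4, -0.0, 0.8]
gripper_width: 0.0004
gripper_force: 0.0
time_s: 12.75
tcp_pos: [0.4474, -0.255, 0.1061]
eef_rot: [-180.0, 0.0, 175.9]
contact_force: [-1.1, 0.6, -0.6]
gripper_width: 0.0002
gripper_force: 0.0
time_s: 13.05
tcp_pos: [0.4474, -0.2552, 0.1043]
eef_rot: [-180.0, 0.0, 175.8]
contact_force: [-1.2, 2.1, 6.0]
gripper_width: 0.0002
gripper_force: 3.2
```

Lid 4 is firm, so lid 3 is the one that rocks. I'll look at it and its box from straight above.

```bash
python3 -m crank '[[[0,0,0],[0,0,-5],1],[[0,0,0],[0,0,-5],1],[[0,0,0],[-2.1,3.7,-4.5],0.2],[[0,0,0],[-2.1,3.7,0],0.2],[[0,0,0],[-2.1,3.7,0],0.2],[[0,0,0],[-2.1,3.7,0],0.2],[[0,0,0],[0,0,0],0.2],[[0,0,0],[0,0,0],0.2]]'
python3 -c "
from h import *
from scipy.ndimage import label
wrist('w3');P=np.load('w3.npy');np.set_printoptions(precision=4,suppress=True)
y=-.111
m=(abs(P[...,1]-y)<.062)&(abs(P[...,0]-.51)<.09)
for lo,hi in ((.068,.075),(.076,.091),(.094,.112)):
    k,n=label(m&(P[...,2]>lo)&(P[...,2]<hi)); 
    for i in np.argsort(-np.bincount(k.ravel())[1:])[:3]+1:
        t=P[k==i]; rc=cv2.minAreaRect((t[:,:2]*1000).astype(np.float32)); print(lo,len(t),np.median(t[:,2]).round(4),np.round(np.r_[rc[0],rc[1],rc[2]],1))
"
```

```text
time_s: 13.85
tcp_pos: [0.5373, -0.1197, 0.2397]
eef_rot: [-180.0, -0.0, 175.9]
contact_force: [0.1, -0.8, -0.2]
gripper_width: 0.0344
gripper_force: 0.0
0.068 282 0.0718 [476.7 -64.2  58.4   9.9   5.8]
0.068 178 0.0718 [ 536.  -159.1    8.7   48.6   88.5]
0.068 157 0.0716 [560.6 -94.   47.5   8.8  85.9]
0.076 7841 0.0829 [ 501.5 -113.7  113.6   91.     5.9]
0.094 978 0.1023 [ 501.7 -114.2   65.7   16.     5.8]
```

View pics/w3.png

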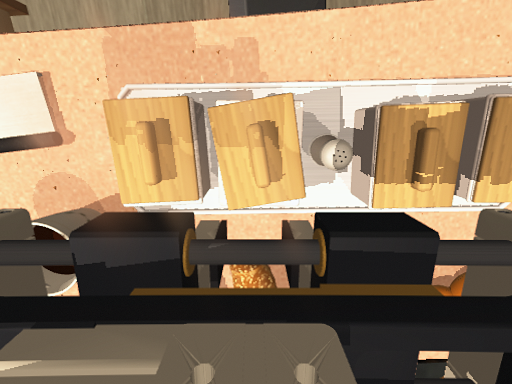

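```bash
python3 -c "
from h import *
from scipy.ndimage import label
P=np.load('w3.npy')
m=(P[...,1]>-.164)&(P[...,1]<-.055)&(abs(P[...,0]-.505)<.07)&(P[...,2]>.0695)&(P[...,2]<.0745)
k,n=label(m)
t=np.concatenate([P[k==i] for i in range(1,n+1) if (k==i).sum()>=15])
print(len(t)); q=(t[:,:2]*1000).astype(np.float32); print(cv2.minAreaRect(q))
from scipy.optimize import minimize
# box outline fit: rim points lie in the frame between the 116x92 outline and 100x76 opening
def f(p):
    a=np.radians(p[2]);d=q-p[:2];x=abs(d@[np.cos(a),np.sin(a)]);y=abs(d@[-np.sin(a),np.cos(a)])
    o=np.maximum(0,x-58)**2+np.maximum(0,y-46)**2+np.minimum(np.maximum(0,50-x),np.maximum(0,38-y))**2
    return o.mean()
for y0 in (-6,-3,0):
    s=minimize(f,[503,-112,y0],method='Nelder-Mead'); print(s.x,s.fun)
"
```

```text
620
((504.15289306640625, -112.90763854980469), (95.1382064819336, 117.71196746826172), 85.8883285522461)
[ 504.07818913 -113.05406242   -5.07763915] 0.05030108038013951
[ 504.07818292 -113.05404753   -5.07772079] 0.050301080667110185
[ 504.07823568 -113.05404689   -5.07766447] 0.05030108041071559
```

The box centre is about (0.504,-0.113) with yaw about -4.6°. The lid centre is (0.5015,-0.114) with yaw +5.9°, so it is 10° askew. I'll line the open fingers up over the handle.

```bash
python3 -m crank '[[[0,0,0],[3.5,0.35,0],0.4],[[0,0,-5],[0,0,0],0.4],[[0,0,-5],[0,0,0],0.4],[[0,0,0],[0,0,4],0.4],[[0,0,0],[0,0,4],0.4],[[0,0,0],[0,0,0.9],0.4],[[0,0,0],[0,0,0],0.4],[[0,0,0],[0,0,0],0.4]]'
```

```text
time_s: 14.7
tcp_pos: [0.5033, -0.1151, 0.1525]
eef_rot: [-180.0, 0.1, -174.2]
contact_force: [0.6, 0.6, 0.1]
gripper_width: 0.0263
gripper_force: 0.0
```

```bash
python3 -m crank '[[[0,0,0],[0,0.1,2],0.4],[[0,0,0],[0,0,1.5],0.4],[[0,0,0],[0,0,0.4],0.4],[[0,0,0],[0,0,0],0.4],[[0,0,0],[0,0,0],0.4]]'; python3 -m crank '[[[0,0,0],[0,0,0],0.59],[[0,0,0],[0,0,0],0.59],[[0,0,0],[0,0,0],0.59],[[0,0,0],[0,0,0],0.59]]' 5
```

```text
time_s: 15.2
tcp_pos: [0.5032, -0.1137, 0.1133]
eef_rot: [-180.0, 0.1, -174.2]
contact_force: [-0.4, -0.4, 1.1]
gripper_width: 0.0267
gripper_force: 0.0
time_s: 15.6
tcp_pos: [0.5025, -0.1135, 0.1122]
eef_rot: [180.0, 0.0, -174.2]
contact_force: [0.4, 1.3, 1.2]
gripper_width: 0.0181
gripper_force: 0.6
```

```bash
python3 -m crank '[[[0,0,2],[0,0,0],0.59],[[0,0,2],[0,0,0],0.59],[[0,0,2],[0,0,0],0.59],[[0,0,2],[0,0,0],0.59],[[0,0,2],[0,0,0],0.59],[[0,0,0],[0,0,0],0.59]]'; python3 -m crank '[[[0,0,2],[0,0,0],0.59],[[0,0,2],[0,0,0],0.59],[[0,0,0],[0,0,0],0.59],[[0,0,0],[0,0,0],0.59]]'; python3 -c "
from plant import r; print(r.get_state()['moment'])"
```

```text
time_s: 16.2
tcp_pos: [0.5022, -0.1137, 0.1118]
eef_rot: [-180.0, -0.0, 175.8]
contact_force: [0.6, -0.3, 0.3]
gripper_width: 0.018
gripper_force: 0.6
time_s: 16.6
tcp_pos: [0.5022, -0.1137, 0.1119]
eef_rot: [-180.0, -0.0, 171.9]
contact_force: [0.2, -1.5, -0.4]
gripper_width: 0.0179
gripper_force: 0.3
[ 0.01591911 -0.03266384  0.01078408]
```

```bash
python3 -m crank '[[[0,0,2],[0,0,0],0.59],[[0,0,0],[0,0,0],0.59],[[0,0,0],[0,0,0],0.59]]'; cat > l3.py <<'E'
from h import *
import sys
from scipy.ndimage import label
wrist(sys.argv[1]);P=np.load(sys.argv[1]+'.npy')
m=(abs(P[...,1]+.112)<.062)&(abs(P[...,0]-.505)<.07)
for lo,hi in ((.074,.091),(.094,.112)):
    k,n=label(m&(P[...,2]>lo)&(P[...,2]<hi)); t=P[k==np.bincount(k.ravel())[1:].argmax()+1]
    rc=cv2.minAreaRect((t[:,:2]*1000).astype(np.float32)); A=np.c_[t[:,:2]-t[:,:2].mean(0),np.ones(len(t))]
    print(len(t),np.median(t[:,2]).round(4),'tilt',np.linalg.lstsq(A,t[:,2],rcond=None)[0].round(4),np.round(np.r_[rc[0],rc[1],rc[2]],1))
E
python3 l3.py w4
```

```text
time_s: 16.9
tcp_pos: [0.5023, -0.1136, 0.1119]
eef_rot: [-180.0, -0.0, 169.9]
contact_force: [0.8, -0.4, -0.7]
gripper_width: 0.0179
gripper_force: 0.5
9585 0.0806 tilt [ 0.0073 -0.0632  0.0807] [ 477.1 -113.1   90.4   63.3   84. ]
1357 0.0999 tilt [ 0.0355 -0.0572  0.0996] [ 485.4 -113.2   16.    31.2   84.1]
```

The lid is now nearly square, but it is tilted: the left side has dropped while the right batten is still on the wall. I'll nudge it to +y and ease the twist.

```bash
python3 -m crank '[[[0,0,-2],[0,0.1,0],0.59],[[0,0,0],[0,0.1,0],0.59],[[0,0,0],[0,0,0],0.59],[[0,0,0],[0,0,0],0.59]]'; python3 l3.py w5
```

```text
time_s: 17.35
tcp_pos: [0.5026, -0.1117, 0.1119]
eef_rot: [-180.0, -0.0, 171.8]
contact_force: [1.0, 0.2, -0.1]
gripper_width: 0.0179
gripper_force: 0.1
9574 0.0806 tilt [ 0.008  -0.0629  0.0807] [ 477.6 -111.3   90.6   62.5   83.4]
1348 0.0999 tilt [ 0.0326 -0.0352  0.0995] [ 486.1 -111.5   15.9   31.5   83.8]
```

```bash
python3 -m crank '[[[0,0,0],[0,0.1,0],0.59],[[0,0,0],[0,0.05,0],0.59],[[0,0,0],[0,0,0],0.59],[[0,0,0],[0,0,0],0.59]]'; python3 l3.py w6
```

```text
time_s: 17.8
tcp_pos: [0.5028, -0.1101, 0.1119]
eef_rot: [180.0, 0.0, 171.8]
contact_force: [-1.0, 0.4, -0.9]
gripper_width: 0.0183
gripper_force: 0.1
9475 0.0779 tilt [ 0.013  -0.0012  0.078 ] [ 478.6 -109.1   90.9   63.7   83.1]
1243 0.0973 tilt [0.0221 0.0042 0.0971] [ 486.3 -110.6   15.2   32.    82.5]
```

It has dropped in: the height is 0.0779 like the others, and it is level. I'll ease it back toward the box's yaw, then open, retreat, and press its corners to check.

```bash
python3 -m crank '[[[0,0,-2],[0,-0.05,0],0.59],[[0,0,-2],[0,-0.05,0],0.59],[[0,0,-2],[0,0,0],0.59],[[0,0,-2.5],[0,0,0],0.59],[[0,0,0],[0,0,0],0.59]]'; python3 l3.py w7; python3 -m crank '[[[0,0,3],[0,0,0],0.4],[[0,0,2],[0,0,0],0.4],[[0,0,0],[0,0,0],0.4],[[0,0,0],[0,0,0],0.4],[[0,0,0],[0,0,0],0.4]]'
```

```text
time_s: 18.35
tcp_pos: [0.5028, -0.1111, 0.1119]
eef_rot: [180.0, 0.0, -179.7]
contact_force: [0.1, -0.2, -0.7]
gripper_width: 0.0183
gripper_force: 0.4
9482 0.0779 tilt [ 0.0135 -0.0004  0.078 ] [ 478.7 -110.    91.3   64.2   84.4]
1262 0.0974 tilt [0.0192 0.0186 0.0971] [ 486.5 -111.1   15.6   31.7   84.3]
time_s: 18.9
tcp_pos: [0.5027, -0.1112, 0.1119]
eef_rot: [-180.0, -0.0, 175.3]
contact_force: [-0.6, -0.2, 0.5]
gripper_width: 0.0264
gripper_force: 0.0
```

```bash
python3 -m crank '[[[0,0,0],[0,0,-2],0.4],[[0,0,0],[0,0,-2],0.4],[[0,0,0],[4.3,2.75,0],1],[[0,0,0],[0,0,0],1],[[0,0,0],[0,0,0],1],[[0,0,0],[0,0,4],1],[[0,0,0],[0,0,0.6],1],[[0,0,0],[0,0,0],1]]'
python3 -m crank '[[[0,0,0],[0,0,0.1],1],[[0,0,0],[0,0,0],1]]'; python3 -m crank '[[[0,0,0],[0,0,0.1],1],[[0,0,0],[0,0,0.1],1],[[0,0,0],[0,0,0],1]]'
```

```text
time_s: 19.7
tcp_pos: [0.4626, -0.0812, 0.1054]
eef_rot: [-179.9, -0.2, 175.3]
contact_force: [0.2, 0.5, 0.4]
gripper_width: 0.0008
gripper_force: 0.0
time_s: 19.9
tcp_pos: [0.4632, -0.0811, 0.105]
eef_rot: [-180.0, -0.0, 175.3]
contact_force: [0.7, 0.0, 0.5]
gripper_width: 0.0005
gripper_force: 0.0
time_s: 20.2
tcp_pos: [0.4633, -0.081, 0.1042]
eef_rot: [-180.0, 0.0, 175.3]
contact_force: [-4.9, 1.1, 14.3]
gripper_width: 0.0004
gripper_force: 7.3
```

```bash
python3 -m crank '[[[0,0,0],[0,0,-2.5],1],[[0,0,0],[0.1,-2.8,0],1],[[0,0,0],[0.1,-2.7,0],1],[[0,0,0],[0,0,1.8],1],[[0,0,0],[0,0,0.4],1],[[0,0,0],[0,0,0],1]]'
python3 -m crank '[[[0,0,0],[0,0,0.1],1],[[0,0,0],[0,0,0.1],1],[[0,0,0],[0,0,0.1],1],[[0,0,0],[0,0,0],1]]'
python3 -m crank '[[[0,0,0],[0,0,-5],1],[[0,0,0],[0,0,-5],1],[[0,0,0],[-4,1.4,-4],1],[[0,0,0],[-4,1.4,0],1],[[0,0,0],[0,0,0],1],[[0,0,0],[0,0,0],1],[[0,0,0],[0,0,0],1]]'
python3 l3.py w8
```

```text
time_s: 20.8
tcp_pos: [0.4559, -0.1356, 0.1054]
eef_rot: [-180.0, -0.1, 175.3]
contact_force: [-0.1, 1.5, 0.4]
gripper_width: 0.0007
gripper_force: 0.0
time_s: 21.2
tcp_pos: [0.4569, -0.1352, 0.1043]
eef_rot: [-180.0, 0.1, 175.4]
contact_force: [-4.2, 2.8, 11.9]
gripper_width: 0.0005
gripper_force: 6.1
time_s: 21.9
tcp_pos: [0.5319, -0.1156, 0.2368]
eef_rot: [-180.0, -0.1, 175.3]
contact_force: [0.3, -0.9, -0.1]
gripper_width: 0.0007
gripper_force: 0.0
7568 0.0779 tilt [-0.0012  0.      0.0779] [ 503.3 -112.3   91.3  113.7   84.2]
889 0.0973 tilt [ 0.0018 -0.0121  0.0972] [ 503.2 -112.9   15.6   64.2   85. ]
```

View pics/w8.png

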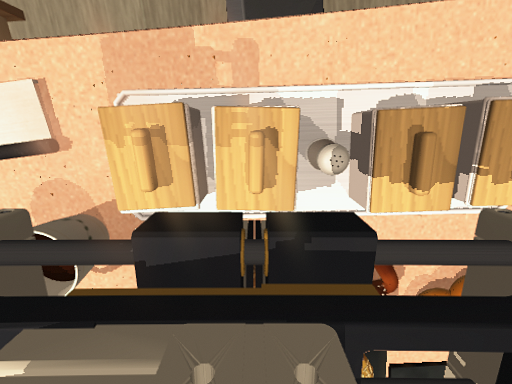

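The picture shows lid 3, at px (257,160), lying level and square on its box. Its neighbours and the shaker (330,157) have not moved.

```bash
python3 -c "
from plant import r; print(r.close_job())"
```

```text
the job is handed in; nothing more can be done
None
```

I pressed all four lids in order from left to right. The third one rocked, so I turned it square with the fingertips until it dropped in flat; it is now firm when pressed, the other three were firm and left seated, and the job is handed in at about 22 s.

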